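# Draw the cook's knife and hold it ready over the cheese

## Task

Draw the cook's knife - of the two knives in the upper row of the knife block, the one with the larger handle - out of the block and hold it ready to cut the cheese: blade level, cutting edge down, square across the middle of the cheese bar with the middle of the blade over it and the edge about 3 cm clear above it. Do not let the knife touch the cheese, and leave the cheese, the other knives and everything else where they are. Finish while still holding the knife steady there: do not put it down or let go.

Things in the scene. Friction and masses are not known exactly. Their poses are not given: they have to be found in the camera images.
- cook_handle (a point): Centre of the cook's knife's handle: black, flat-sided, 118 mm long (x), 27 mm high (z), 20 mm thick (y). Knife axes: x along the blade to the point, z from cutting edge to back, y across its flats; held level, edge down, z points up. Starts in an upper slot of the block: handle up and towards the robot at 45 degrees, edge on the underside. It comes out only along its -x; 175 mm of pull frees it.
- cook_edge (a point): Point on the cook's knife's cutting edge half-way along the blade: +154 mm in x and -30.5 mm in z from cook_handle, same axes. Blade 170 mm long, 44 mm high at the heel, 3 mm thick; heel at +69 mm in x from cook_handle, back of blade and handle at +13.5 mm in z; 10 mm of bolster between blade and handle. Knife about 0.2 kg, balanced near the bolster.
- cook_tip (a point): Point (tip) of the cook's knife: 239 mm along +x and 9.5 mm along +z from cook_handle. Same axes.
- block: Dark wooden knife block, fixed, 150 mm wide (y); origin on the counter under its front part, x away from the robot. Slots slope 45 degrees, up towards -x. Upper row: 7 mm slots at y = 42 and -42 mm, mouths at x -49 to -14, z 146 to 180 mm; highest wood z 189 mm, back at x 133 mm. Lower row: steak knives at y -50, 0, 50 mm, handles ending at x -118, z 175 mm.
- slicer: Slicing knife in the other upper slot of the block, same black handle but smaller: 92 mm long, 19 mm high, 14 mm thick. Origin at the heel of its edge at the slot's mouth, axes as for the cook's knife. Its handle stands 84 mm beside that of the cook's knife. Leave it.
- steak0: Steak knife in the lower row at the block's y = -50 mm; black handle 86 x 15 x 13 mm. Origin at the heel of its edge, axes as for the cook's knife. Leave it.
- steak1: The same, in the middle of the lower row. Leave it.
- steak2: The same, at the block's y = +50 mm. Leave it.
- cheese_top (a point): Centre of the top face of the cheese bar: pale yellow, 70 mm wide (x), 160 mm long (y), 55 mm high (z), brown rind on its +y end; lies loose on the board, so its top is 75 mm above the counter. To cut square across it the blade runs along its x axis.
- board: Wooden chopping board, fixed, 220 mm (x) by 340 mm (y), 20 mm thick. Origin at the centre of its underside on the counter. It stands left or right of the robot's middle, the knife block on the other side.
- slice: Slice of cheese, 70 x 55 x 9 mm, lying on the board beyond the -y end of the cheese bar. Origin at the centre of its underside. Leave it.
- tin: Squat round tin with a blue band, 82 mm across, 38 mm high, standing on the counter near the robot. Origin at the centre of its underside. Leave it.
- pot: White lidded spice pot, 62 mm across, 65 mm high, on the counter near the robot. Origin at the centre of its underside. Leave it.

How it is judged:
By the outcome, as a careful person would: the job done as asked, in the order asked, and still so for the second after the job is handed in, while the arm keeps its last pose, push and grip.
It also fails if it takes over 48 s, if anything falls off the work surface, if the arm or the gripper's body presses on something with over 40 N, if the wrist force passes 120 N, or if a joint passes its speed limit or range.

## Robot

A 7-joint arm with a two-finger parallel gripper is mounted at the origin on the work surface. World frame = base frame: x ahead of the robot, y to its left, z up, the work surface at z = 0. Lengths are in m, angles in rad, forces in N, time in s.
With the tool pointing down it reaches from about 0.425 to 0.925 m from the base axis. Payload 6.8 kg.
Tool frame: the origin (TCP) lies on the centre line of the jaws, within the pads' length; the fingertips stand 8 mm ahead of it and the grasp point (between the pads) lies 11 mm behind it (bot.tips_ahead is the distance from the TCP to the fingertips, in m); z points along the fingers, y is the line along which they close (so a half turn about z gives the same grasp; the last joint's range is limited). The gripper opens to 85 mm and grips with 20 to 120 N. Pads are 22 mm wide; open, the fingers measure 114 mm over their backs; the gripper's body (76 mm by 85 mm) begins 54 mm behind the grasp point. The pads swing forward as they close: fully open they stand 13 mm farther back than shut.
Start: joints at [-1.339, 0.477, 0.022, 1.555, -0.011, 1.109, -0.083], TCP at [0.225, 0.636, 0.239] pointing down, gripper open.
Joint ranges: [-2.96, 2.96], [-0.34, 2.1], [-1.41, 1.46], [0.24, 2.44], [-1.37, 4.51], [0.17, 1.92], [-2.96, 2.96]. Speed limits (rad/s): [2.39, 2.39, 3.14, 3.14, 3.14, 3.14, 3.14].

## Interface

Orientations are given as a unit quaternion [w, x, y, z].
In Python, from station import bot gives the robot as it stands.
- The arm moves only by the tool send_rows, never from a script. Its argument "deltas" is text: rows parted by semicolons, each of 4 numbers parted by spaces: the shift along the tool's x, y, z in m, then the turn about the tool's z in degrees. In form: x y z spin; .... A call has 1 to 5 rows; each row is the pose to reach, as a shift and turn from the pose commanded when the call began, along the tool's axes at that moment; what a row does not reach only later rows make up. A row lasts 1/10 s, in which the tool goes at most 50 mm and 8.59 degrees, less where a joint would pass 70% of its speed; a pose out of reach is approached as far as the arm can. A call with a gripper value outside its range is refused whole. "claw" is the opening, from 0 (shut) to 1 (fully open), set as the call begins (left out, the last holds). The fingers move at their own pace and stop on an object; "force" is the grip in N (left out, the last holds). Time passes only in rows, so rows that repeat a pose let the fingers close. It gives the time, the measured TCP pose, the force, the opening and the grip force at its end, in the units of the state.
- bot.get_obs(): the state, without advancing time (a new reading comes with each control period).
- bot.read_camera(name): name is "scene" or "top" or "wrist"; returns a dict with "img" (480x640x3 uint8, red, green, blue), "depth" (480x640 float32, m along the optical axis (not along the pixel's ray), 0 where there is no reading), "fx", "fy", "cx", "cy" (pixels), "camera_from_world" (4x4, takes a point from world to camera coordinates). Camera axes: x right, y up, looking along -z (the intrinsics and any distortion apply to the point x, -y, -z); pixel columns grow to the right and rows downward; lengths in m; the calibration is good to about 2 mm. A picture is of the moment at which its call begins.
- bot.hand_in(): hands the job in; it is judged then, once.
Trained networks look in a picture, given as the dict that the camera call returned (one of the last four; its "shot" number tells which), for a name from the list of things; names that differ only in an ending like _2 or _b are one class to them, and where a whole thing is asked for, a point or a joint stands for the part that bears it (a point fixed in the world has none). Each returns a list of dicts, best first, with "confidence" (0 to 1); they miss things now and then, are a little off and sometimes report something else, mostly with a low value. They report only what shows in the picture. A call takes as long as a camera call.
- bot.masks_of(picture, query): "mask" (480x640 bool, what is visible of it).
- bot.landmark_of(picture, query): "xyz" ([x, y, z] in m, in world coordinates, good to about 4 mm: a listed point, or the origin of a listed thing).
The state is a dict: "t": time; "q": joint angles; "joint_vel": joint speeds; "joint_torque": joint torques, N m; "eef_pos": TCP position; "tool_rot": TCP orientation; "contact_force": force on the tool from outside, world axes, zero at the start; "torque": the same for the moment, N m; "gripper_width": opening from 0.0 (shut) to 1.0 (fully open); "grasp_force": force on a finger pad.
Only numpy, scipy, OpenCV 4.12 (cv2) and the standard library are available. Lean on these libraries where they do the work, as an engineer would, in place of code of your own. Each camera call takes 0.05 s, during which the arm holds its last target. There are 200 camera calls.

## Working session

There is one attempt and no reset: what is moved stays moved. The work goes in short steps, Python scripts to look and compute and a tool call to move; the robot and the scene stay as the last step left them, time stands still between calls to the robot, and variables do not carry over. Pictures are saved under pics/ and viewed, at most 10 in all, crops included, and the job is handed in when it is done.

Besides the shell and the picture viewer there is one more tool, called after "Request:" as name(argument=value, ...), one argument or row to a line, values as JSON. send_rows: Moves the arm, as the interface text tells. Its arguments: {"type":"object","properties":{"deltas":{"type":"string"},"claw":{"type":"number"},"force":{"type":"number"}},"required":["deltas"]}

```bash
mkdir -p pics; ls; cat > h.py <<'E'
from station import bot
import numpy as np, cv2
from scipy.spatial.transform import Rotation as R
def look(c,names,save=None):
    p=bot.read_camera(c)
    if save: cv2.imwrite('pics/'+save,p['img'][:,:,::-1])
    for n in names:
        print(c,n,[(np.round(d['xyz'],3).tolist(),round(d['confidence'],2)) for d in bot.landmark_of(p,n)[:2]])
    return p
def cloud(p):
    d=p['depth'];v,u=np.mgrid[:480,:640]
    P=np.stack([(u-p['cx'])/p['fx']*d,-(v-p['cy'])/p['fy']*d,-d,np.ones_like(d)],-1)
    return (P@np.linalg.inv(p['camera_from_world']).T)[...,:3]
def rot(): 
    q=bot.get_obs()['tool_rot']; return R.from_quat([q[1],q[2],q[3],q[0]])
E
python3 - <<'E'
from h import *
N=['cook_handle','cook_edge','block','slicer','steak0','steak1','steak2','cheese_top','board','slice','tin','pot']
for c in('scene','top'): look(c,N,c+'0.png')
o=bot.get_obs();print(o);print(rot().as_matrix().round(3))
E
```

```text
pics
scene cook_handle [([0.552, -0.293, 0.215], 0.77)]
scene cook_edge [([0.606, 0.25, -0.001], 0.67)]
scene block [([0.621, -0.242, -0.001], 0.58)]
scene slicer [([0.566, -0.204, 0.147], 0.9), ([0.621, -0.241, -0.004], 0.5)]
scene steak0 [([0.575, -0.296, 0.099], 0.67), ([0.556, -0.196, 0.096], 0.47)]
scene steak1 [([0.575, -0.296, 0.099], 0.67), ([0.556, -0.196, 0.096], 0.47)]
scene steak2 [([0.575, -0.296, 0.099], 0.67), ([0.556, -0.196, 0.096], 0.47)]
scene cheese_top [([0.557, -0.195, 0.101], 0.73), ([0.585, 0.28, 0.075], 0.67)]
scene board [([0.607, 0.255, -0.001], 0.72)]
scene slice [([0.592, 0.124, 0.02], 0.73)]
scene tin [([0.348, -0.249, -0.004], 0.59)]
scene pot [([0.368, 0.309, -0.002], 0.9)]
top cook_handle [([0.552, -0.293, 0.218], 0.92)]
top cook_edge []
top block [([0.618, -0.236, 0.002], 0.65)]
top slicer [([0.562, -0.203, 0.145], 0.63)]
top steak0 [([0.568, -0.25, 0.096], 0.71), ([0.579, -0.298, 0.096], 0.54)]
top steak1 [([0.568, -0.25, 0.096], 0.71), ([0.579, -0.298, 0.096], 0.54)]
top steak2 [([0.568, -0.25, 0.096], 0.71), ([0.579, -0.298, 0.096], 0.54)]
top che
[... 297 characters left out ...]
     1.10931319, -0.0831386 ]), 'joint_vel': array([-0.00145751, -0.00222777,  0.00076323, -0.00028877, -0.00022748,
       -0.00053929,  0.00090978]), 'joint_torque': array([-5.67596999e-04, -5.96335959e+01,  1.60532679e+00, -2.81542182e+01,
        1.22006921e-02,  2.00588918e-03,  9.96292840e-06]), 'eef_pos': array([0.22495987, 0.63641014, 0.23928245]), 'tool_rot': array([-6.05080906e-06,  1.69102286e-01,  9.85598507e-01, -1.83879988e-05]), 'contact_force': array([ 0.73424406, -0.50470354,  0.3639022 ]), 'torque': array([ 0.05713102, -0.05161801, -0.06111324]), 'grasp_force': 0.0, 'gripper_width': 0.9982507470923211}
[[-0.943  0.333 -0.   ]
 [ 0.333  0.943 -0.   ]
 [ 0.    -0.    -1.   ]]
```

View pics/scene0.png

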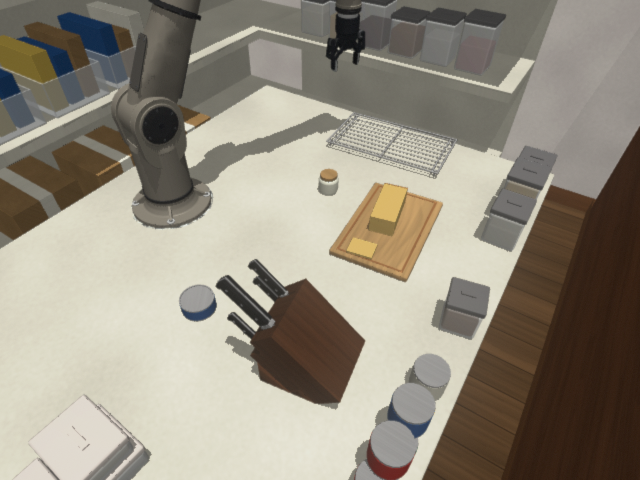

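View pics/top0.png

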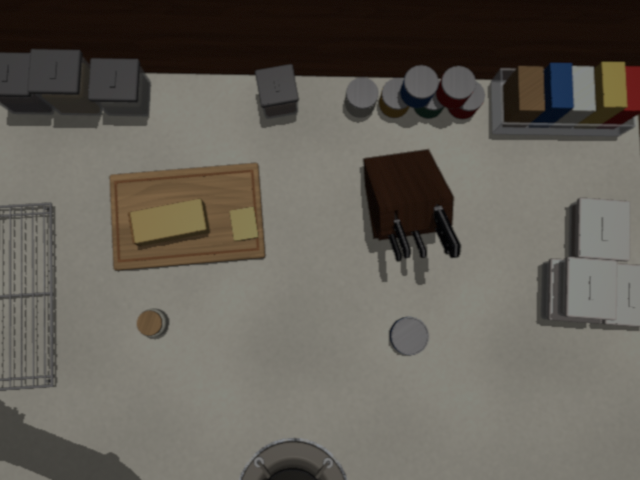

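The cook's knife is the larger handle at scene (245,300) and top (447,232), and the tin stands in front of it. The cheese is at top (168,222), slightly rotated. Next I'll measure the axes.

```bash
python3 - <<'E'
from h import *
A=[];
for c in('top','scene'):
    p=bot.read_camera(c);C=cloud(p)
    m=bot.masks_of(p,'cook_handle')
    for d in m[:2]:
        k=cv2.erode(d['mask'].astype('u1'),np.ones((3,3)))>0
        P=C[k&(p['depth']>0)]; med=np.median(P,0); P=P[np.linalg.norm(P-med,axis=1)<.08]
        med=P.mean(0);u,s,v=np.linalg.svd(P-med); 
        print(c,round(d['confidence'],2),len(P),med.round(3),v.round(3).tolist(),(s/len(P)**.5).round(4),np.degrees(np.arctan2(v[0,1],v[0,0])).round(1), P.min(0).round(3),P.max(0).round(3))
    # cheese top
    K=(abs(C[...,2]-.075)<.006)&(abs(C[...,0]-.586)<.12)&(abs(C[...,1]-.28)<.13)
    r=cv2.minAreaRect(C[K][:,:2].astype('f4')*1000);print(c,'cheese',r,K.sum(),np.median(C[K][:,2]))
    K=(abs(C[...,2]-.02)<.006)&(abs(C[...,0]-.6)<.2)&(abs(C[...,1]-.25)<.25)
    print('board',cv2.minAreaRect(C[K][:,:2].astype('f4')*1000))
    K=(C[...,2]>.1)&(C[...,2]<.2)&(abs(C[...,0]-.68)<.15)&(abs(C[...,1]+.24)<.15)
    d=bot.masks_of(p,'block')
    if d:
        P=C[d[0]['mask']&(p['depth']>0)&(C[...,2]>.02)]
        print('block',cv2.minAreaRect(P[:,:2].astype('f4')*1000),P.max(0))
E
```

```text
top 0.64 595 [ 0.55  -0.292  0.23 ] [[-0.738, -0.125, 0.663], [-0.64, 0.441, -0.629], [0.214, 0.889, 0.405]] [0.0382 0.0071 0.005 ] -170.4 [ 0.501 -0.309  0.176] [ 0.608 -0.278  0.269]
top cheese ((585.6890869140625, 278.12237548828125), (71.2605209350586, 161.35894775390625), 12.201146125793457) 2354 0.0752089179117238
board ((607.133056640625, 248.79275512695312), (220.9358367919922, 340.71783447265625), 5.8643951416015625)
block ((655.8524780273438, -235.26318359375), (193.76710510253906, 151.29867553710938), 9.349135398864746) [ 0.76173828 -0.14847339  0.21476509]
scene 0.95 786 [ 0.56  -0.298  0.222] [[0.697, 0.112, -0.709], [0.509, 0.618, 0.599], [0.505, -0.778, 0.374]] [0.0359 0.0066 0.0033] 9.1 [ 0.511 -0.31   0.167] [ 0.608 -0.282  0.267]
scene cheese ((587.992919921875, 278.91595458984375), (70.14844512939453, 165.68934631347656), 12.191843032836914) 937 0.07408319219638493
board ((563.7680053710938, 244.1954345703125), (312.3189697265625, 343.620361328125), 5.925617694854736)
block ((656.8577270507812, -234.196044921875), (193.35671997070312, 153.15599060058594), 9.116491317749023) [ 0.76267369 -0.14532754  0.1913782 ]
```

```bash
cat >> h.py <<'E'
def plan(W):
    """W: list of (x,y,z,ang of tool y in world deg); prints tool-axis deltas between successive poses"""
    o=bot.get_obs();p=o['eef_pos'];M=rot().as_matrix();a=np.degrees(np.arctan2(M[1,1],M[0,1]))
    print('t',o['t'],'tcp',p.round(4),'ang',a.round(2),'tilt',np.degrees(np.arccos(-M[2,2])).round(2),'q',o['q'].round(2),'F',o['contact_force'].round(1),'w',round(o['gripper_width'],3),'g',round(o['grasp_force'],1))
    for w in W:
        c,s=np.cos(np.radians(a)),np.sin(np.radians(a)); d=np.array(w[:3])-p
        print('->',w,'delta',np.round([-d[0]*-s*-1*-1*-1 if 0 else -(-s*d[0]+c*d[1])*0+ (s*d[0]-c*d[1])*-1, c*d[0]+s*d[1], -d[2], -(w[3]-a)],4))
        p=np.array(w[:3]);a=w[3]
E
python3 - <<'E'
import re
s=open('h.py').read().splitlines()
s=[("        X=np.array([-s,c]) # tool x = y cross z(down)\n        print('->',w,'delta',np.round([X@d[:2], c*d[0]+s*d[1], -d[2], -(w[3]-a)],4))" if "'->'" in l else l) for l in s]
open('h.py','w').write('\n'.join(s)+'\n')
from h import *
M=rot().as_matrix();print('x',M[:,0])
plan([(.42,.40,.33,75),(.53,.2,.36,85),(.55,-.04,.36,99.2),(.5436,-.2949,.35,99.2),(.5436,-.2949,.2135,99.2)])
E
```

```text
x [-9.42814953e-01  3.33316612e-01  2.35641441e-05]
t 1.6 tcp [0.225  0.6364 0.2393] ang 70.53 tilt 0.0 q [-1.34  0.48  0.02  1.56 -0.01  1.11 -0.08] F [-0.9 -0.7  0.1] w 1.002 g 0.0
-> (0.42, 0.4, 0.33, 75) delta [-0.2627 -0.1579 -0.0907 -4.4702]
-> (0.53, 0.2, 0.36, 85) delta [ -0.158   -0.1647  -0.03   -10.    ]
-> (0.55, -0.04, 0.36, 99.2) delta [ -0.0408  -0.2373  -0.     -14.2   ]
-> (0.5436, -0.2949, 0.35, 99.2) delta [ 0.0471 -0.2506  0.01   -0.    ]
-> (0.5436, -0.2949, 0.2135, 99.2) delta [ 0.      0.      0.1365 -0.    ]
```

Request:
send_rows(
  deltas="-.05 -.03 -.03 0; -.09 -.055 -.06 -1; -.13 -.08 -.08 -2; -.17 -.105 -.09 -3; -.21 -.13 -.09 -4",
  claw=0.6,
)

```text
t: 2.1
eef_pos: [0.3704, 0.4564, 0.3302]
tool_rot: [0.001, 0.134, 0.991, 0.002]
contact_force: [1.3, -0.1, -0.2]
gripper_width: 0.604
grasp_force: 0.0
```

```bash
python3 - <<'E'
from h import *
plan([(.53,.2,.36,85),(.55,-.04,.36,99.2),(.5436,-.2949,.35,99.2),(.5436,-.2949,.2135,99.2)])
E
```

```text
t 2.1 tcp [0.3704 0.4564 0.3302] ang 74.61 tilt 0.22 q [-1.06  0.26  0.08  1.66 -0.02  1.22  0.33] F [ 1.3 -0.1 -0.2] w 0.604 g 0.0
-> (0.53, 0.2, 0.36, 85) delta [ -0.2219  -0.2048  -0.0298 -10.3916]
-> (0.55, -0.04, 0.36, 99.2) delta [ -0.0408  -0.2373  -0.     -14.2   ]
-> (0.5436, -0.2949, 0.35, 99.2) delta [ 0.0471 -0.2506  0.01   -0.    ]
-> (0.5436, -0.2949, 0.2135, 99.2) delta [ 0.      0.      0.1365 -0.    ]
```

Request:
send_rows(
  deltas="-.035 -.03 -.005 -2; -.07 -.065 -.01 -4; -.105 -.1 -.015 -6; -.145 -.135 -.02 -8; -.185 -.17 -.03 -10",
)

```text
t: 2.6
eef_pos: [0.4986, 0.2479, 0.3567]
tool_rot: [-0.0, 0.047, 0.999, -0.0]
contact_force: [0.3, 0.7, 0.4]
gripper_width: 0.603
grasp_force: 0.0
```

```bash
python3 - <<'E'
from h import *
plan([(.55,-.04,.36,99.2),(.5436,-.2949,.35,99.2),(.5436,-.2949,.2135,99.2)])
E
```

```text
t 2.6 tcp [0.4986 0.2479 0.3567] ang 84.61 tilt 0.02 q [-0.75  0.19  0.21  1.7  -0.04  1.26  0.94] F [0.3 0.7 0.4] w 0.603 g 0.0
-> (0.55, -0.04, 0.36, 99.2) delta [-7.82000e-02 -2.81800e-01 -3.30000e-03 -1.45871e+01]
-> (0.5436, -0.2949, 0.35, 99.2) delta [ 0.0471 -0.2506  0.01   -0.    ]
-> (0.5436, -0.2949, 0.2135, 99.2) delta [ 0.      0.      0.1365 -0.    ]
```

Request:
send_rows(
  deltas="-.015 -.045 -.003 -3; -.03 -.09 -.003 -6; -.045 -.135 -.003 -9; -.06 -.18 -.003 -12; -.07 -.225 -.003 -14.6",
)

```text
t: 3.1
eef_pos: [0.5467, 0.0173, 0.3598]
tool_rot: [0.0, -0.081, 0.997, 0.0]
contact_force: [0.9, 0.2, -0.3]
gripper_width: 0.599
grasp_force: 0.0
```

```bash
python3 - <<'E'
from h import *
plan([(.5436,-.2949,.35,99.2),(.5436,-.2949,.2135,99.2)])
E
```

```text
t 3.1 tcp [0.5467 0.0173 0.3598] ang 99.24 tilt 0.05 q [-0.44  0.17  0.34  1.72 -0.06  1.26  1.65] F [ 0.9  0.2 -0.3] w 0.599 g 0.0
-> (0.5436, -0.2949, 0.35, 99.2) delta [ 0.0532 -0.3076  0.0098  0.0432]
-> (0.5436, -0.2949, 0.2135, 99.2) delta [ 0.      0.      0.1365 -0.    ]
```

Request:
send_rows(
  deltas=".008 -.045 .002 0; .016 -.09 .004 0; .024 -.135 .006 0; .032 -.18 .008 0; .04 -.225 .01 0",
)

```text
t: 3.6
eef_pos: [0.5422, -0.2109, 0.3497]
tool_rot: [0.0, -0.08, 0.997, 0.0]
contact_force: [1.1, 0.2, 0.2]
gripper_width: 0.6
grasp_force: 0.0
```

Request:
send_rows(
  deltas=".007 -.04 0 0; .013 -.08 0 0; .013 -.081 0 0; .013 -.081 0 0",
)

```text
t: 4.0
eef_pos: [0.5421, -0.2922, 0.3494]
tool_rot: [-0.0, -0.078, 0.997, -0.0]
contact_force: [-0.1, 1.4, 0.6]
gripper_width: 0.598
grasp_force: 0.0
```

```bash
python3 - <<'E'
from h import *
plan([(.5436,-.2949,.35,99.2),(.5436,-.2949,.2135,99.2)])
p=look('wrist',['cook_handle','slicer'],'w1.png')
look('top',['cook_handle']);look('scene',['cook_handle'])
C=cloud(p);m=bot.masks_of(p,'cook_handle')
if m:
    P=C[(cv2.erode(m[0]['mask'].astype('u1'),np.ones((5,5)))>0)&(p['depth']>0)];P=P[P[:,2]>.12]
    b=P@np.array([[np.cos(.1606),-np.sin(.1606)],[np.sin(.1606),np.cos(.1606)],[0,0]])
    print(len(P),P.mean(0),P.min(0),P.max(0)); 
    c0=np.array([.552,-.2935]);
    for z in (.19,.21,.23,.25):
        s=P[abs(P[:,2]-z)<.01]
        if len(s):print(z,len(s),np.percentile((s[:,:2]-c0)@[-np.sin(.1606),np.cos(.1606)],[3,50,97]).round(4))
E
```

```text
t 4.0 tcp [ 0.5421 -0.2922  0.3494] ang 98.99 tilt 0.02 q [-0.    0.32  0.52  1.59 -0.16  1.27  2.27] F [-0.1  1.4  0.6] w 0.598 g 0.0
-> (0.5436, -0.2949, 0.35, 99.2) delta [-0.001  -0.0029 -0.0006 -0.2091]
-> (0.5436, -0.2949, 0.2135, 99.2) delta [ 0.      0.      0.1365 -0.    ]
wrist cook_handle [([0.55, -0.296, 0.213], 0.71)]
wrist slicer [([0.567, -0.209, 0.143], 0.87)]
top cook_handle [([0.55, -0.291, 0.216], 0.71)]
scene cook_handle [([0.554, -0.294, 0.213], 0.62)]
2035 [ 0.53692594 -0.29510965  0.24247388] [ 0.5008972  -0.30855086  0.18143061] [ 0.60518255 -0.27852826  0.26741707]
0.19 144 [-0.0063  0.0008  0.0076]
0.21 221 [-0.0064  0.0011  0.0083]
0.23 298 [-0.0066  0.0012  0.0085]
0.25 954 [-0.0069  0.0008  0.0086]
```

Request:
send_rows(
  deltas="-.001 -.002 .03 -.2; -.001 -.002 .06 -.2; -.001 -.002 .09 -.2; -.001 -.002 .12 -.2; -.001 -.002 .136 -.2",
)

```text
t: 4.9
eef_pos: [0.5429, -0.2919, 0.211]
tool_rot: [-0.001, -0.082, 0.997, 0.001]
contact_force: [-0.1, 0.6, -0.1]
gripper_width: 0.604
grasp_force: 0.0
```

Request:
send_rows(
  deltas="0 0 0 0; 0 0 0 0; 0 0 0 0; 0 0 0 0; 0 0 0 0",
  claw=0,
  force=80,
)

```text
t: 5.4
eef_pos: [0.5443, -0.2932, 0.2145]
tool_rot: [0.001, -0.081, 0.997, -0.0]
contact_force: [-1.0, -0.2, 0.9]
gripper_width: 0.219
grasp_force: 78.1
```

```bash
python3 - <<'E'
from h import *
plan([(.5436,-.2939,.2135,99.2)])
look('scene',['cook_handle'],'s2.png')
E
```

```text
t 5.4 tcp [ 0.5443 -0.2932  0.2145] ang 99.34 tilt 0.09 q [ 0.04  0.44  0.48  1.75 -0.23  1.01  2.34] F [-1.  -0.2  0.9] w 0.219 g 78.1
-> (0.5436, -0.2939, 0.2135, 99.2) delta [ 0.0008 -0.0005  0.001   0.1352]
scene cook_handle [([0.551, -0.293, 0.216], 0.61)]
```

Request:
send_rows(
  deltas=".004 0 -.004 0; .010 0 -.010 0; .016 0 -.016 0; .022 0 -.022 0; .028 0 -.028 0",
  force=100,
)

```text
t: 6.0
eef_pos: [0.516, -0.2977, 0.2424]
tool_rot: [0.001, -0.081, 0.997, -0.0]
contact_force: [3.1, -0.2, -1.6]
gripper_width: 0.221
grasp_force: 97.5
```

```bash
python3 - <<'E'
from h import *
plan([])
look('scene',['cook_handle','cook_tip'],'s3.png')
E
```

```text
t 6.0 tcp [ 0.516  -0.2977  0.2424] ang 99.32 tilt 0.06 q [ 0.03  0.37  0.5   1.78 -0.2   1.05  2.34] F [ 3.1 -0.2 -1.6] w 0.221 g 97.5
scene cook_handle [([0.526, -0.297, 0.241], 0.78)]
scene cook_tip []
```

Request:
send_rows(
  deltas=".008 0 -.008 0; .018 0 -.018 0; .03 0 -.03 0; .042 0 -.042 0; .054 0 -.054 0",
)

```text
t: 6.65
eef_pos: [0.4608, -0.3068, 0.2964]
tool_rot: [-0.001, -0.081, 0.997, 0.0]
contact_force: [0.2, 0.7, -2.0]
gripper_width: 0.221
grasp_force: 97.6
```

Request:
send_rows(
  deltas=".012 0 -.012 0; .024 0 -.024 0; .036 0 -.036 0; .046 0 -.046 0; .052 0 -.052 0",
)

```text
t: 7.15
eef_pos: [0.4105, -0.3153, 0.3487]
tool_rot: [0.0, -0.081, 0.997, -0.0]
contact_force: [0.2, -0.2, -1.4]
gripper_width: 0.219
grasp_force: 97.7
```

```bash
python3 - <<'E'
from h import *
plan([])
look('scene',['cook_handle','cook_tip','cook_edge','slicer'],'s4.png')
look('top',['cook_handle','cook_tip','cook_edge','slicer'],'t4.png')
E
```

```text
t 7.15 tcp [ 0.4105 -0.3153  0.3487] ang 99.27 tilt 0.05 q [ 0.04  0.12  0.56  1.81 -0.07  1.23  2.35] F [ 0.2 -0.2 -1.4] w 0.219 g 97.7
scene cook_handle [([0.42, -0.315, 0.349], 0.89)]
scene cook_tip [([0.589, -0.289, 0.188], 0.78), ([0.368, 0.311, -0.002], 0.36)]
scene cook_edge [([0.507, -0.303, 0.221], 0.81)]
scene slicer [([0.569, -0.202, 0.147], 0.63), ([0.368, 0.313, -0.002], 0.51)]
top cook_handle [([0.416, -0.311, 0.348], 0.77)]
top cook_tip [([0.593, -0.288, 0.188], 0.94)]
top cook_edge [([0.506, -0.3, 0.217], 0.89), ([0.566, -0.206, 0.144], 0.73)]
top slicer [([0.565, -0.206, 0.142], 0.53)]
```

View pics/s4.png

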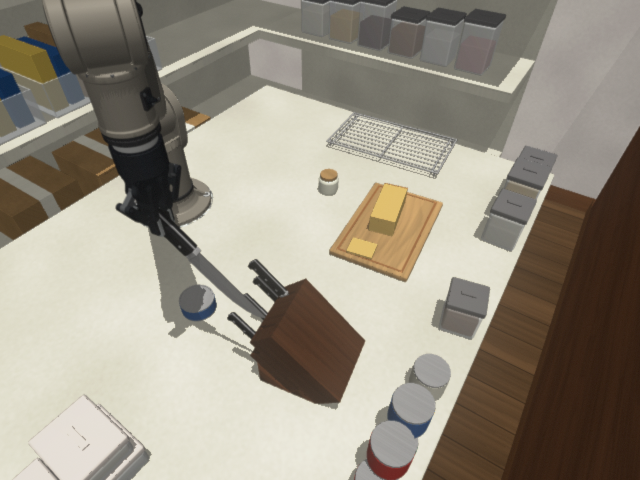

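The knife is out of the slot: tip near (262,308), well gripped, with the steak knives and slicer still in place. I'll lift it clear next.

Request:
send_rows(
  deltas=".01 0 -.015 0; .015 0 -.03 0; .015 0 -.05 0; .015 0 -.07 0; .015 0 -.09 0",
)

```text
t: 8.15
eef_pos: [0.3968, -0.3171, 0.4381]
tool_rot: [-0.0, -0.081, 0.997, 0.0]
contact_force: [-0.3, -0.7, -1.6]
gripper_width: 0.222
grasp_force: 97.7
```

```bash
python3 - <<'E'
from h import *
plan([(.45,-.06,.42,90),(.45,-.04,.3,90)])
look('scene',['cook_handle','cook_tip','slicer'],'s5.png')
E
```

```text
t 8.15 tcp [ 0.3968 -0.3171  0.4381] ang 99.33 tilt 0.02 q [ 0.02  0.05  0.56  1.68 -0.03  1.42  2.32] F [-0.3 -0.7 -1.6] w 0.222 g 97.7
-> (0.45, -0.06, 0.42, 90) delta [-0.0942  0.2451  0.0181  9.3313]
-> (0.45, -0.04, 0.3, 90) delta [0.   0.02 0.12 0.  ]
scene cook_handle [([0.406, -0.316, 0.44], 0.85)]
scene cook_tip [([0.574, -0.288, 0.275], 0.91)]
scene slicer [([0.569, -0.204, 0.148], 0.81)]
```

Request:
send_rows(
  deltas="-.01 .03 0 1; -.025 .07 0 3; -.05 .11 0 5; -.075 .15 .005 7; -.1 .19 .01 9.3",
)

```text
t: 8.85
eef_pos: [0.4645, -0.1116, 0.426]
tool_rot: [-0.001, 0.001, 1.0, 0.0]
contact_force: [0.7, -0.6, -1.4]
gripper_width: 0.224
grasp_force: 98.1
```

Request:
send_rows(
  deltas="-.02 .025 .02 0; -.03 .04 .05 0; -.04 .05 .08 0; -.05 .055 .11 0; -.053 .055 .13 0",
)

```text
t: 9.35
eef_pos: [0.5166, -0.057, 0.2934]
tool_rot: [-0.003, -0.001, 1.0, -0.0]
contact_force: [0.1, 0.4, -1.1]
gripper_width: 0.217
grasp_force: 98.2
```

```bash
python3 - <<'E'
from h import *
plan([(.52,-.04,.18,90)])
look('scene',['cook_handle','cook_tip','cook_edge'],'s6.png')
look('top',['cook_handle','cook_tip','cook_edge'],'t6.png')
E
```

```text
t 9.35 tcp [ 0.5166 -0.057   0.2934] ang 90.15 tilt 0.29 q [-0.25  0.17  0.28  1.87 -0.05  1.12  1.62] F [ 0.1  0.4 -1.1] w 0.217 g 98.2
-> (0.52, -0.04, 0.18, 90) delta [-0.0035  0.017   0.1134  0.1474]
scene cook_handle [([0.525, -0.061, 0.296], 0.8), ([0.584, 0.278, 0.077], 0.68)]
scene cook_tip [([0.695, -0.059, 0.127], 0.65)]
scene cook_edge [([0.614, -0.059, 0.166], 0.97), ([0.568, -0.207, 0.147], 0.5)]
top cook_handle []
top cook_tip [([0.564, -0.204, 0.144], 0.49)]
top cook_edge [([0.566, -0.249, 0.095], 0.73)]
```

Request:
send_rows(
  deltas="0 .005 .03 0; 0 .01 .06 0; 0 .015 .09 0; 0 .015 .11 0; 0 .015 .12 0",
)

```text
t: 10.25
eef_pos: [0.5171, -0.0433, 0.1766]
tool_rot: [-0.001, -0.0, 1.0, 0.0]
contact_force: [0.7, 0.4, -1.1]
gripper_width: 0.221
grasp_force: 98.2
```

Request:
send_rows(
  deltas="0 0 .002 0; .001 0 .006 0; .003 0 .010 0; .005 0 .014 0; .007 0 .018 0",
  force=40,
)

```text
t: 10.75
eef_pos: [0.511, -0.0437, 0.1607]
tool_rot: [0.001, -0.0, 1.0, 0.0]
contact_force: [-7.1, -0.0, 13.5]
gripper_width: 0.22
grasp_force: 99.7
```

```bash
python3 - <<'E'
from h import *
plan([])
look('scene',['cook_handle','cook_tip','cook_edge'],'s7.png')
E
```

```text
t 10.75 tcp [ 0.511  -0.0437  0.1607] ang 90.0 tilt 0.11 q [-0.24  0.31  0.25  2.03 -0.1   0.81  1.64] F [-7.1 -0.  13.5] w 0.22 g 99.7
scene cook_handle [([0.558, -0.197, 0.098], 0.69), ([0.518, -0.044, 0.165], 0.65)]
scene cook_tip [([0.696, -0.046, 0.005], 0.58)]
scene cook_edge [([0.587, 0.28, 0.07], 0.7), ([0.611, -0.045, 0.037], 0.56)]
```

Contact with the counter, but the grip is still near 100 N. I'll set the lower grip with an explicit claw value and keep going slowly.

Request:
send_rows(
  deltas="0 0 0 0; 0 0 0 0; .001 0 .003 0; .002 0 .006 0; .004 0 .01 0",
  claw=0,
  force=30,
)

```text
t: 11.45
eef_pos: [0.5072, -0.0436, 0.1503]
tool_rot: [0.001, -0.0, 1.0, 0.0]
contact_force: [-4.9, -0.0, 8.8]
gripper_width: 0.215
grasp_force: 98.6
```

```bash
python3 - <<'E'
from h import *
plan([])
look('scene',['cook_handle','cook_tip','cook_edge'],'s8.png')
E
```

```text
t 11.45 tcp [ 0.5072 -0.0436  0.1503] ang 90.02 tilt 0.09 q [-0.24  0.32  0.25  2.05 -0.11  0.78  1.64] F [-4.9 -0.   8.8] w 0.215 g 98.6
scene cook_handle [([0.518, -0.043, 0.154], 0.76), ([0.345, -0.245, 0.001], 0.73)]
scene cook_tip [([0.7, -0.045, 0.002], 0.8)]
scene cook_edge [([0.616, -0.044, 0.031], 0.98)]
```

Request:
send_rows(
  deltas=".006 0 .008 0; .011 0 .016 0; .016 0 .024 0; .021 0 .032 0; .026 0 .04 0",
)

```text
t: 12.15
eef_pos: [0.4811, -0.0434, 0.1097]
tool_rot: [0.001, -0.0, 1.0, 0.0]
contact_force: [-3.4, 0.5, 6.6]
gripper_width: 0.223
grasp_force: 96.3
```

Request:
send_rows(
  deltas=".004 0 .008 0; .008 0 .016 0; .012 0 .024 0; .015 0 .032 0; .017 0 .036 0",
)

```text
t: 12.65
eef_pos: [0.4635, -0.0434, 0.0729]
tool_rot: [-0.0, -0.0, 1.0, 0.0]
contact_force: [-2.7, 0.8, 3.4]
gripper_width: 0.22
grasp_force: 93.2
```

```bash
python3 - <<'E'
from h import *
plan([])
look('scene',['cook_handle','cook_tip','cook_edge'],'s9.png')
E
```

```text
t 12.65 tcp [ 0.4635 -0.0434  0.0729] ang 90.04 tilt 0.0 q [-0.22  0.39  0.21  2.19 -0.15  0.57  1.68] F [-2.7  0.8  3.4] w 0.22 g 93.2
scene cook_handle [([0.477, -0.043, 0.078], 0.75)]
scene cook_tip [([0.704, -0.044, 0.019], 0.6)]
scene cook_edge [([0.616, -0.045, 0.007], 0.68)]
```

View pics/s9.png

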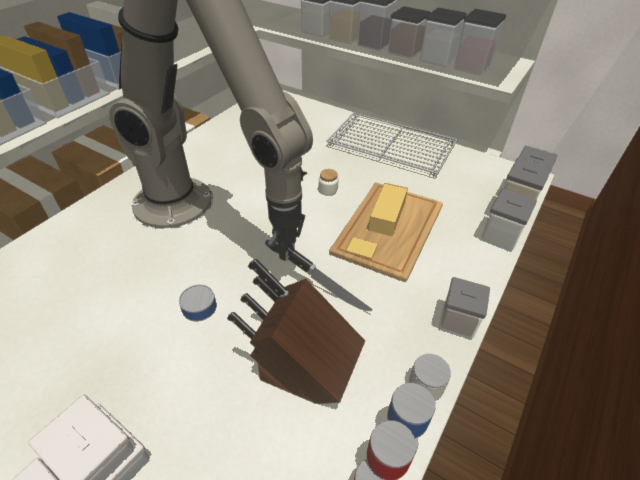

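The knife is pivoting well: about 13° nose-down, tip at (370,309), with the belly on the counter. Lowering on.

Request:
send_rows(
  deltas=".001 0 .008 0; .002 0 .016 0; .003 0 .024 0; .003 0 .031 0; .003 0 .037 0",
)

```text
t: 13.35
eef_pos: [0.4602, -0.0436, 0.036]
tool_rot: [-0.0, -0.0, 1.0, 0.0]
contact_force: [-4.3, -0.4, 7.2]
gripper_width: 0.219
grasp_force: 91.9
```

Request:
send_rows(
  deltas="0 0 .003 0; 0 0 .006 0; 0 0 .009 0; 0 0 .011 0; 0 0 .012 0",
)

```text
t: 13.85
eef_pos: [0.4607, -0.0435, 0.0244]
tool_rot: [-0.0, -0.0, 1.0, 0.0]
contact_force: [-3.9, 0.6, 4.1]
gripper_width: 0.22
grasp_force: 91.7
```

```bash
python3 - <<'E'
from h import *
plan([])
for c in('scene','top'):look(c,['cook_handle','cook_tip','cook_edge'],c+'10.png')
E
```

```text
t 13.85 tcp [ 0.4607 -0.0435  0.0244] ang 90.03 tilt 0.0 q [-0.18  0.49  0.17  2.21 -0.19  0.45  1.71] F [-3.9  0.6  4.1] w 0.22 g 91.7
scene cook_handle [([0.476, -0.041, 0.038], 0.77)]
scene cook_tip [([0.713, -0.045, 0.039], 0.83)]
scene cook_edge [([0.626, -0.048, 0.004], 0.79), ([0.592, 0.124, 0.023], 0.41)]
top cook_handle [([0.615, -0.237, 0.002], 0.57)]
top cook_tip []
top cook_edge []
```

Request:
send_rows(
  deltas="0 0 .001 0; 0 0 .002 0; 0 0 .003 0; 0 0 .003 0",
)

```text
t: 14.65
eef_pos: [0.4607, -0.0435, 0.0215]
tool_rot: [0.0, -0.0, 1.0, 0.0]
contact_force: [-3.7, 0.1, 5.5]
gripper_width: 0.217
grasp_force: 91.9
```

Request:
send_rows(
  deltas="0 0 .001 0; 0 0 .0015 0; 0 0 .0015 0",
)

```text
t: 14.95
eef_pos: [0.4605, -0.0435, 0.02]
tool_rot: [-0.0, -0.0, 1.0, 0.0]
contact_force: [-4.2, 0.2, 4.4]
gripper_width: 0.219
grasp_force: 91.8
```

```bash
python3 - <<'E'
from h import *
plan([])
for c in('scene',):look(c,['cook_handle','cook_tip','cook_edge'],c+'11.png')
E
```

```text
t 14.95 tcp [ 0.4605 -0.0435  0.02  ] ang 90.03 tilt 0.02 q [-0.18  0.5   0.17  2.22 -0.19  0.44  1.71] F [-4.2  0.2  4.4] w 0.219 g 91.8
scene cook_handle [([0.476, -0.042, 0.029], 0.8), ([0.574, -0.296, 0.099], 0.41)]
scene cook_tip [([0.71, -0.045, 0.038], 0.87)]
scene cook_edge [([0.63, -0.049, 0.001], 0.76), ([0.577, -0.298, 0.1], 0.27)]
```

Request:
send_rows(
  deltas="0 0 .001 0; 0 0 .001 0",
)

```text
t: 15.35
eef_pos: [0.4605, -0.0435, 0.0194]
tool_rot: [-0.0, -0.0, 1.0, 0.0]
contact_force: [-6.3, 0.1, 12.3]
gripper_width: 0.223
grasp_force: 93.1
```

Request:
send_rows(
  deltas="0 0 .001 0; 0 0 .001 0",
)

```text
t: 15.55
eef_pos: [0.4603, -0.0435, 0.0183]
tool_rot: [-0.0, -0.0, 1.0, 0.0]
contact_force: [-5.9, 0.7, 11.8]
gripper_width: 0.225
grasp_force: 93.0
```

Request:
send_rows(
  deltas="0 0 .001 0; 0 0 .001 0",
)

```text
t: 15.75
eef_pos: [0.46, -0.0435, 0.0173]
tool_rot: [-0.001, -0.0, 1.0, 0.0]
contact_force: [-5.5, 0.3, 11.3]
gripper_width: 0.224
grasp_force: 93.0
```

Request:
send_rows(
  deltas="0 0 -.02 0; 0 0 -.05 0; 0 0 -.08 0; 0 0 -.1 0; 0 0 -.1 0",
  claw=0,
  force=120,
)

```text
t: 16.25
eef_pos: [0.4628, -0.0433, 0.1192]
tool_rot: [0.003, -0.0, 1.0, 0.0]
contact_force: [0.3, -1.0, -2.0]
gripper_width: 0.219
grasp_force: 117.4
```

```bash
cat >> h.py <<'E'
def pitch(p,yaw,tcp):
    """fit of back and edge line of blade from the cloud, in the knife's plane"""
    C=cloud(p);u=np.array([np.cos(yaw),np.sin(yaw)]);n=np.array([-u[1],u[0]])
    D=C-np.array(tcp);a=D[...,:2]@u;l=D[...,:2]@n;z=D[...,2]
    K=(p['depth']>0)&(abs(l)<.015)&(a>.04)&(a<.27)&(abs(z)<.07)
    a,l,z=a[K],l[K],z[K];B=[]
    for x in np.arange(.05,.27,.01):
        s=abs(a-x)<.005
        if s.sum()>8:B.append((x,*np.percentile(z[s],[4,96]),np.median(l[s])))
    B=np.array(B);s=(B[:,0]>.085)&(B[:,0]<.17)
    for i,nm in((1,'edge'),(2,'back'),(3,'lat')):
        f=np.polyfit(B[s,0],B[s,i],1);print(nm,'slope deg',np.degrees(f[0]).round(2),'z at .166',np.polyval(f,.166).round(4))
    print((B*1000).round(0).astype(int).tolist())
E
python3 - <<'E'
from h import *
plan([])
p=look('scene',['cook_handle','cook_tip','cook_edge'],'s12.png');t=bot.get_obs()['eef_pos']
pitch(p,0,t)
q=look('wrist',['cook_handle','cook_tip','cook_edge'],'w12.png');pitch(q,0,t)
cv2.imwrite('pics/c12.png',cv2.resize(p['img'][150:330,220:420,::-1],(800,720))[:600])
E
```

```text
t 16.25 tcp [ 0.4628 -0.0433  0.1192] ang 90.04 tilt 0.31 q [-0.25  0.3   0.24  2.17 -0.12  0.67  1.65] F [ 0.3 -1.  -2. ] w 0.219 g 117.4
scene cook_handle [([0.478, -0.046, 0.129], 0.86)]
scene cook_tip [([0.709, -0.048, 0.143], 0.72)]
scene cook_edge [([0.631, -0.045, 0.102], 0.7), ([0.576, -0.297, 0.1], 0.22)]
edge slope deg 0.99 z at .166 -0.0108
back slope deg 1.21 z at .166 0.0306
lat slope deg 0.11 z at .166 -0.0013
[[50, 4, 29, -9], [60, 4, 30, -9], [70, 7, 30, -9], [80, 4, 30, -7], [90, -12, 29, -2], [100, -12, 30, -1], [110, -11, 29, -1], [120, -12, 30, -2], [130, -12, 30, -1], [140, -10, 30, -1], [150, -13, 30, -1], [160, -10, 31, -2], [170, -10, 30, -1], [180, -10, 31, -1], [190, -8, 30, -1], [200, -6, 31, -1], [210, -4, 31, -1], [220, 1, 32, -2], [230, 2, 32, -1], [240, 11, 33, -1], [250, 17, 32, -1]]
wrist cook_handle [([0.468, -0.045, 0.124], 0.72)]
wrist cook_tip []
wrist cook_edge []Traceback (most recent call last):
  File "<stdin>", line 5, in <module>
  File "h.py", line 34, in pitch
    B=np.array(B);s=(B[:,0]>.085)&(B[:,0]<.17)
                     ~^^^^^
IndexError: too many indices for array: array is 1-dimensional, but 2 were indexed
```

Request:
send_rows(
  deltas="0 .01 -.03 0; 0 .03 -.06 0; .005 .06 -.08 -1; .01 .09 -.08 -3; .015 .125 -.08 -5",
)

```text
t: 17.15
eef_pos: [0.4456, 0.0821, 0.1974]
tool_rot: [0.001, -0.044, 0.999, 0.0]
contact_force: [-0.6, 1.1, -1.5]
gripper_width: 0.212
grasp_force: 117.7
```

```bash
python3 - <<'E'
from h import *
plan([(.4235,.2444,.2,102.2),(.4235,.2444,.118,102.2)])
E
```

```text
t 17.15 tcp [0.4456 0.0821 0.1974] ang 95.02 tilt 0.07 q [-0.47  0.16  0.17  2.12 -0.04  0.86  1.38] F [-0.6  1.1 -1.5] w 0.212 g 117.7
-> (0.4235, 0.2444, 0.2, 102.2) delta [ 7.8000e-03  1.6360e-01 -2.6000e-03 -7.1775e+00]
-> (0.4235, 0.2444, 0.118, 102.2) delta [ 0.     0.     0.082 -0.   ]
```

Request:
send_rows(
  deltas=".002 .035 0 -1.5; .004 .075 0 -3; .006 .11 0 -5; .008 .145 0 -6.5; .008 .163 0 -7.2",
)

```text
t: 17.65
eef_pos: [0.4222, 0.2463, 0.1966]
tool_rot: [-0.0, -0.109, 0.994, 0.0]
contact_force: [-0.1, 0.0, -0.6]
gripper_width: 0.215
grasp_force: 117.7
```

Request:
send_rows(
  deltas="0 0 0 0; 0 0 .01 0; 0 0 .02 0; 0 0 .03 0; 0 0 .03 0",
)

```text
t: 18.15
eef_pos: [0.4224, 0.2414, 0.165]
tool_rot: [-0.002, -0.106, 0.994, -0.001]
contact_force: [-0.1, 0.2, -2.0]
gripper_width: 0.214
grasp_force: 117.7
```

```bash
python3 - <<'E'
from h import *
plan([(.4235,.2444,.118,102.2)])
p=look('scene',['cook_handle','cook_tip','cook_edge','cheese_top'],'s13.png');t=bot.get_obs()['eef_pos']
pitch(p,np.radians(12.2),t)
E
```

```text
t 18.15 tcp [0.4224 0.2414 0.165 ] ang 102.14 tilt 0.23 q [-0.69  0.26  0.04  2.07 -0.02  0.81  1.15] F [-0.1  0.2 -2. ] w 0.214 g 117.7
-> (0.4235, 0.2444, 0.118, 102.2) delta [-0.0017  0.0027  0.047  -0.0639]
scene cook_handle [([0.436, 0.243, 0.173], 0.7), ([0.588, 0.281, 0.074], 0.34)]
scene cook_tip [([0.667, 0.293, 0.187], 0.57)]
scene cook_edge []
scene cheese_top [([0.588, 0.279, 0.072], 0.56)]
edge slope deg 0.49 z at .166 -0.0186
back slope deg 1.05 z at .166 0.0226
lat slope deg 0.13 z at .166 -0.0036
[[50, -2, 22, -11], [60, -4, 22, -12], [70, -2, 23, -10], [80, -13, 23, -7], [90, -20, 22, -4], [100, -17, 20, -4], [110, -20, 21, -4], [120, -19, 22, -4], [130, -19, 23, -3], [140, -17, 22, -3], [150, -20, 22, -4], [160, -18, 22, -4], [170, -16, 22, -4], [180, -16, 22, -3], [190, -14, 23, -3], [200, -12, 23, -4], [210, -10, 24, -4], [220, -7, 24, -4], [230, 0, 25, -4], [240, 5, 24, -4]]
```

Request:
send_rows(
  deltas="0 0 .01 0; 0 0 .02 0; -.001 .001 .03 0; -.001 .001 .03 0; -.001 .001 .03 0",
)

```text
t: 18.9
eef_pos: [0.4238, 0.2443, 0.1365]
tool_rot: [-0.0, -0.107, 0.994, -0.0]
contact_force: [0.4, 0.2, -2.3]
gripper_width: 0.212
grasp_force: 117.7
```

```bash
python3 - <<'E'
from h import *
bot.read_camera('top')
plan([(.4235,.2444,.118,102.2)])
p=look('scene',['cook_handle','cook_tip','cook_edge','cheese_top'],'s14.png');t=bot.get_obs()['eef_pos'];print(t)
pitch(p,np.radians(12.2),t)
p=look('top',['cook_handle','cook_tip','cheese_top'],'t14.png')
E
```

```text
t 18.95 tcp [0.4241 0.2444 0.1369] ang 102.24 tilt 0.01 q [-0.68  0.31  0.04  2.09 -0.02  0.74  1.15] F [-0.8 -0.1 -1.7] w 0.216 g 117.7
-> (0.4235, 0.2444, 0.118, 102.2) delta [0.0006 0.0001 0.0189 0.035 ]
scene cook_handle [([0.438, 0.246, 0.147], 0.67)]
scene cook_tip [([0.67, 0.299, 0.16], 0.65)]
scene cook_edge [([0.588, 0.277, 0.12], 0.93)]
scene cheese_top [([0.584, 0.28, 0.074], 0.84)]
[0.42427794 0.2444949  0.13733977]
edge slope deg -52.42 z at .166 -0.0785
back slope deg -0.29 z at .166 0.0238
lat slope deg 0.18 z at .166 -0.0016
[[50, -2, 25, -10], [60, 0, 26, -10], [70, 0, 26, -9], [80, -13, 26, -6], [90, -17, 23, -2], [100, -18, 25, -2], [110, -17, 25, -2], [120, -17, 23, -1], [130, -64, 25, -2], [140, -65, 24, -2], [150, -65, 23, -2], [160, -65, 24, -2], [170, -64, 24, -2], [180, -64, 25, -2], [190, -65, 24, -1], [200, -66, 25, -2], [210, -9, 26, -2], [220, -4, 26, -2], [230, 1, 28, -2], [240, 9, 28, -2], [250, 16, 27, -2]]
top cook_handle [([0.435, 0.248, 0.147], 0.97), ([0.673, 0.298, 0.162], 0.2)]
top cook_tip [([0.672, 0.296, 0.163], 0.64)]
top cheese_top [([0.588, 0.281, 0.076], 0.89), ([0.591, 0.278, 0.119], 0.19)]
```

View pics/t14.png

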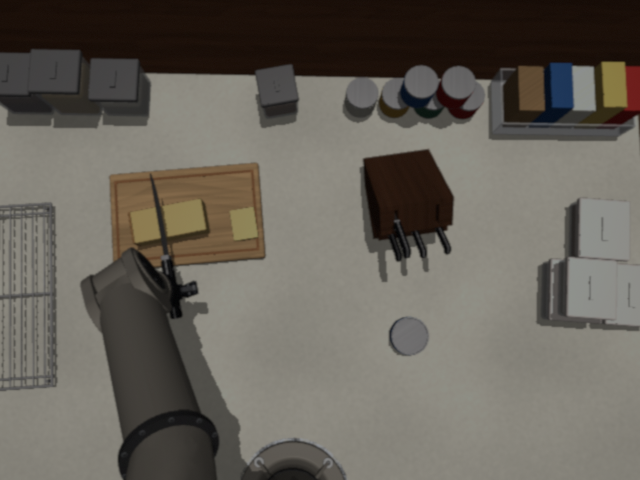

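The knife lies square across the middle of the cheese (tip at (154,178), cheese at (168,222)), and the other knives are undisturbed. I'll lower the last 12.5 mm.

Request:
send_rows(
  deltas="0 0 .005 0; 0 0 .01 0; 0 0 .0125 0; 0 0 .0125 0; 0 0 .0125 0",
)

```text
t: 19.9
eef_pos: [0.424, 0.2443, 0.1244]
tool_rot: [-0.0, -0.107, 0.994, -0.0]
contact_force: [-0.3, 0.1, -1.3]
gripper_width: 0.216
grasp_force: 117.7
```

Request:
send_rows(
  deltas="0 0 0 0; 0 0 0 0; 0 0 0 0; 0 0 0 0; 0 0 0 0",
)

```text
t: 20.4
eef_pos: [0.4241, 0.2444, 0.1246]
tool_rot: [0.0, -0.107, 0.994, 0.0]
contact_force: [-0.5, 0.8, -1.7]
gripper_width: 0.215
grasp_force: 117.7
```

```bash
python3 - <<'E'
from h import *
plan([])
p=look('scene',['cook_handle','cook_tip','cook_edge','cheese_top','tin','pot','slice','slicer'],'s15.png');t=bot.get_obs()['eef_pos']
pitch(p,np.radians(12.2),t)
C=cloud(p);D=C-t;u=np.array([.9774,.2113]);a=D[...,:2]@u;l=D[...,:2]@[-.2113,.9774]
K=(abs(l+.002)<.006)&(a>.09)&(a<.26)&(C[...,2]>.085)&(C[...,2]<.2)
for x in np.arange(.095,.25,.015):
    z=C[...,2][K&(abs(a-x)<.006)];print(round(x,3),(z.min()*1000).round(1),(z.max()*1000).round(1))
cv2.imwrite('pics/c15.png',cv2.resize(p['img'][130:280,280:480,::-1],(800,600)))
E
```

```text
t 20.4 tcp [0.4241 0.2444 0.1246] ang 102.23 tilt 0.0 q [-0.68  0.33  0.04  2.1  -0.02  0.72  1.15] F [-0.5  0.8 -1.7] w 0.215 g 117.7
scene cook_handle [([0.437, 0.245, 0.137], 0.73)]
scene cook_tip [([0.667, 0.296, 0.145], 0.66)]
scene cook_edge [([0.589, 0.278, 0.105], 0.8)]
scene cheese_top [([0.589, 0.279, 0.074], 0.85)]
scene tin [([0.346, -0.245, -0.001], 0.88)]
scene pot [([0.365, 0.313, -0.002], 0.52)]
scene slice [([0.589, 0.123, 0.018], 0.98)]
scene slicer [([0.569, -0.247, 0.096], 0.61), ([0.566, -0.206, 0.146], 0.56)]
edge slope deg -38.45 z at .166 -0.0614
back slope deg 0.07 z at .166 0.0245
lat slope deg -0.01 z at .166 -0.0016
[[50, 1, 26, -11], [60, 0, 25, -10], [70, -1, 26, -9], [80, -3, 25, -7], [90, -17, 25, -1], [100, -15, 24, -2], [110, -18, 24, -2], [120, -16, 25, -1], [130, -51, 23, -2], [140, -53, 25, -2], [150, -51, 25, -2], [160, -51, 24, -1], [170, -52, 25, -2], [180, -52, 26, -1], [190, -53, 24, -2], [200, -58, 24, -1], [210, -8, 27, -2], [220, -2, 26, -2], [230, 2, 27, -2], [240, 7, 27, -2], [250, 14, 27, -1]]
0.095 104.3 151.3
0.11 105.8 150.1
0.125 107.9 152.4
0.14 105.3 150.4
0.155 104.3 152.0
0.17 109.2 150.3
0.185 110.0 151.4
0.2 111.5 152.0
0.215 120.4 151.4
0.23 123.8 152.8
0.245 132.5 154.9
```

View pics/c15.png

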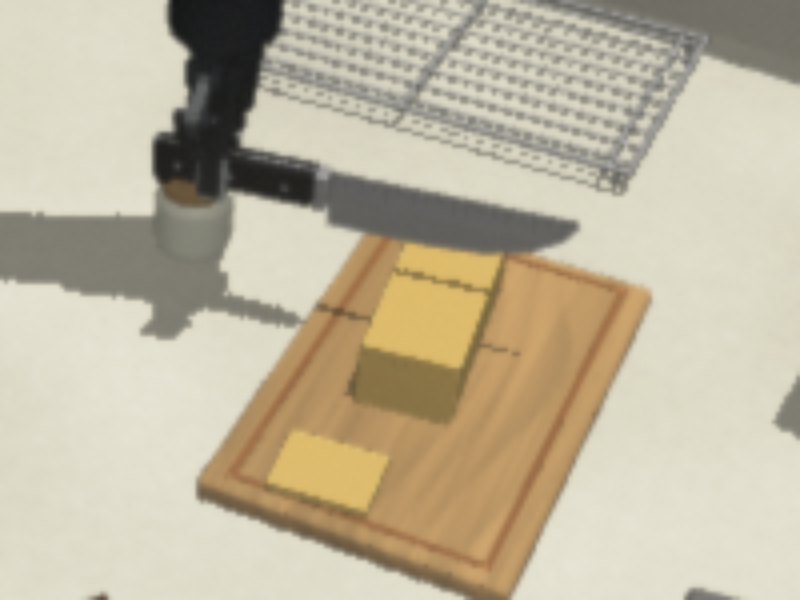

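The knife is held edge down and level to within about 1°. It sits square over the middle of the cheese, with the edge at about z 0.105, which is 3 cm clear. The pot stands untouched below the gripper, so I'm handing in.

```bash
python3 -c "
from station import bot
print(bot.hand_in())"
```

```text
the job is handed in; nothing more can be done
None
```

I drew the cook's knife and handed the job in at 20.4 s with the knife still gripped: edge down, level to about 1°, square over the middle of the cheese and about 3 cm above it. To level it I pressed its tip and edge lightly on the bare counter. The last images show the cheese and everything else still in place.

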